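# Roll the second moving-roller onto its mark

### The arm

A 6-joint arm with a two-finger parallel gripper is mounted at the origin on the work surface. World frame = base frame: x ahead of the robot, y to its left, z up, the work surface at z = 0. Lengths are in m, angles in degrees, forces in N, time in s.
With the tool pointing down it reaches from about 0.4 to 0.825 m from the base axis. Payload 7 kg.
Tool frame: the origin (TCP) lies at the centre of the arm's flange, where the gripper is bolted on; the fingertips stand 178 mm ahead of it and the grasp point (between the pads) lies 159 mm ahead of it (tip_reach is the distance from the TCP to the fingertips, in m); z points along the fingers, y is the line along which they close (so a half turn about z gives the same grasp; the last joint's range is limited). The gripper opens to 88 mm and grips with 3 to 60 N. Pads are 19 mm wide; open, the fingers measure 130 mm over their backs; the gripper's body (78 mm by 193 mm) begins 47 mm behind the grasp point.
Start: joints at [90.533, 20.546, 0.682, 0, -70.136, -16.507], TCP at [0.186, 0.649, 0.405] pointing down, gripper open.
Joint ranges: [-176.03, 176.03], [-82.01, 121.73], [-58.28, 71.71], [-173.87, 95.51], [-174.79, -0.11], [-173.66, 173.66]. Speed limits (degrees/s): [136.94, 136.94, 172.46, 180, 180, 180].

### API

Orientations are given as [roll, pitch, yaw] about the fixed x, y, z axes, in that order (R = Rz(yaw) Ry(pitch) Rx(roll)).
In Python, from plant import * gives the robot as it stands.
- The arm moves only by the shell command python3 -m handwheel 'ROWS'. ROWS is JSON, a list of rows, each a list of 7 numbers: the opening, from -1 (shut) to 1 (fully open), then the shift along the tool's x, y, z as a fraction of full scale, then the turn, a rotation vector about the tool's x, y, z as a fraction of full scale. A call has 1 to 5 rows; each row shifts and turns the commanded pose from where the row before left it, along the tool's axes as they then stand; what a row does not reach is not made up. Full scale, the value 1, is 0.025 m for a shift and 6 degrees for a turn. A row lasts 1/8 s, in which the tool goes at most 62.5 mm and 10.7 degrees, less where a joint would pass 70% of its speed; a pose out of reach is approached as far as the arm can. A call with a number of a shift or a turn outside -1 to 1 is refused whole. A call with a gripper value outside its range is refused whole. The fingers move at their own pace and stop on an object; the grip force is fixed at half the most. Time passes only in rows, so rows that do not move let the fingers close. It gives the time, the measured TCP pose, the force, the opening and the grip force at its end, in the units of the state.
- get_obs(): the state, without advancing time (a new reading comes with each control period).
- snapshot(name): name is "scene" or "top" or "wrist"; returns a dict with "color" (400x640x3 uint8, red, green, blue), "fx", "fy", "cx", "cy" (pixels), "R" (3x3) and "t" (3): a world point X has camera coordinates R X + t; the wrist camera has in their place "tool_from_camera" (4x4, takes a point from camera to tool coordinates, whose origin is the TCP and whose axes are the flange's). Camera axes: x right, y down, z forward; pixel columns grow to the right and rows downward; lengths in m; the calibration is good to about 2 mm. A picture is of the moment at which its call begins: read the wrist's pose just before it. There is no depth.
- close_job(): hands the job in; it is judged then, once.
The state is a dict: "clock": time; "joint_pos": joint angles; "qvel": joint speeds; "tau": joint torques, N m; "tool_pos": TCP position; "orientation": TCP orientation; "force": force on the tool from outside, world axes, zero at the start; "moment": the same for the moment, N m; "opening": finger opening in m; "gripper_force": force on a finger pad.
Only numpy, scipy, OpenCV 4.12 (cv2) and the standard library are available. Lean on these libraries where they do the work, as an engineer would, in place of code of your own. Each camera call takes 0.05 s, during which the arm holds its last target. There are 200 camera calls.

### The job

A heavy stone will be set down on two wooden rollers: one already lies on its black mark on the plywood board, the other still lies between the two marks. With the fingertips, roll that loose roller along the board by gently pushing its top sideways until it rests centred over the empty mark, lying straight along it with both ends of the mark showing. Do not grip, lift or press hard on it, and leave the other roller, the gouge, the stone and the tin cup alone.

Things in the scene. Friction and masses are not known exactly. Their poses are not given: they have to be found in the camera images.
- board: flat plywood board fixed to the bench, 320 mm along its x, 500 mm along its y, 18 mm thick; origin at the centre of its underside; z up, so its top is at z = 18 mm. It is turned up to 0.3 rad about z from the world axes
- mark_open: the empty mark: a straight black line on the board, 220 mm long along its own x and 5 mm wide, flush with the board (it does not hinder rolling); origin at its middle on the board's top; z up, y horizontal across the line. It lies 140 mm to the +y or -y side of the board's centre, parallel to the board's x
- mark_taken: the other mark, the same kind of black line 280 mm from the empty one on the other side of the board, with set_roller lying on it; origin at its middle on the board's top, x along the line
- roller: the loose roller: light wooden cylinder, 50 mm in diameter, 150 mm long, 0.14 to 0.28 kg, on the board between the marks; origin at its centre (25 mm above the board), own x along its axis; y and z turn as it rolls. It starts within 25 mm of midway and 0.06 rad of parallel to the marks. A tip pressed lightly (3 N) on its top and moved sideways rolls it half as far without slip; let go, it stays
- set_roller: the other roller, same shape and size, lying on mark_taken; leave it alone; origin at its centre, x along its axis
- gouge: wood-carving gouge lying on the board along its far edge (+x of the board, about 140 mm from the board's centre line): 26 mm thick wooden handle 110 mm long and a steel blade 100 mm long, along its own x; origin at the underside of the ferrule between them; leave it alone
- stone: rounded grey stone on a dark wooden stand, 100 x 120 mm and 135 mm tall overall, on the bench to the robot's right of the board; origin at the centre of its underside; leave it alone
- tin: open metal cup 76 mm wide and 90 mm tall on the bench to the robot's left of the board; origin at the centre of its underside; leave it alone
There are look-alikes about, which are no part of the job. Leave any purple or red look-alike of the roller alone.

How it is judged:
By the outcome, as a careful person would: the job done as asked, in the order asked, and still so for the second after the job is handed in, with the robot touching nothing.
It also fails if it takes over 64 s, if anything falls off the work surface, if the arm or the gripper's body presses on something with over 40 N, if the wrist force passes 120 N, or if a joint passes its speed limit or range.

## Working session

There is one attempt and no reset: what is moved stays moved. The work goes in short steps, Python scripts to look and compute and a shell command to move; the robot and the scene stay as the last step left them, time stands still between calls to the robot, and variables do not carry over. Pictures are saved under pics/ and viewed, at most 10 in all, crops included, and the job is handed in when it is done.

```bash
mkdir -p pics
python3 - <<'E'
from plant import *
import cv2
o=get_obs();print(o)
for n in("top","scene"):
    s=snapshot(n);cv2.imwrite(f"pics/{n}0.png",s["color"][:,:,::-1])
    print(n,s["fx"],s["cx"],s["cy"],s["R"],s["t"])
E
```

```text
{'clock': 0.0, 'joint_pos': array([ 9.05334425e+01,  2.05923899e+01,  6.34091161e-01, -1.89528544e-02,
       -7.01363331e+01, -1.65058704e+01]), 'qvel': array([-0.01089919,  0.11711423, -0.01033241,  0.02165371, -0.01434141,
       -0.11961542]), 'tau': array([-2.31169741e-05, -5.82719135e+01,  2.93046659e+01,  6.99694633e+00,
        6.94145914e-03, -1.62413630e-04]), 'tool_pos': array([0.1857058 , 0.64875512, 0.40371775]), 'orientation': array([ 1.79904206e+02, -9.80600564e-03, -1.59788743e+01]), 'force': array([-0.39042223, -0.11671635,  0.14186792]), 'moment': array([-0.04140169,  0.0372652 , -0.01550433]), 'gripper_force': 0.0, 'opening': 0.08752854527099248}
top 459.67581081633193 312.35496151667706 194.12200184652133 [[ 0.01404361 -0.99983702 -0.01134502]
 [-0.9829677  -0.01172561 -0.18340397]
 [ 0.18324105  0.01372745 -0.98297216]] [0.00302168 0.57690347 1.29894671]
scene 420.3940220193988 318.31528087726946 201.8256869744057 [[ 0.32741751  0.94479754 -0.01246541]
 [ 0.66687252 -0.24040909 -0.70532582]
 [-0.6693869   0.22262318 -0.70877366]] [-0.19794574 -0.3142847   1.60894389]
```

View pics/top0.png

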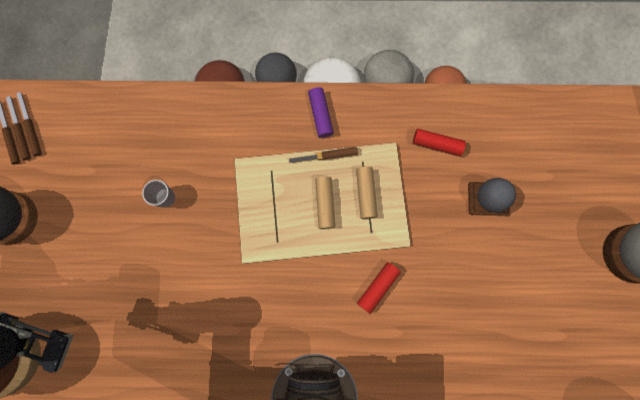

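View pics/scene0.png

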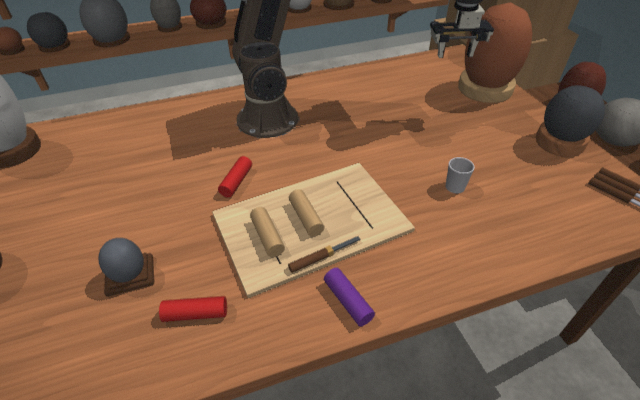

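The top view shows the empty mark from (272,171) to (277,242). The loose roller is around (325,202) and the set roller around (367,192). Next I rectify this view.

```bash
cat > h.py <<'E'
from plant import *
import numpy as np, cv2
def rect(z,x0=.35,y0=-.3,w=640,h=400,k=1000.):
    # output px (u,v): y = y0+w/k-u/k (left=+y), x = x0+h/k - v/k
    s=snapshot("top");R=np.array(s["R"]);t=np.array(s["t"])
    K=np.array([[s["fx"],0,s["cx"]],[0,s["fy"],s["cy"]],[0,0,1]])
    A=np.array([[0,-1/k,x0+h/k],[-1/k,0,y0+w/k],[0,0,z],[0,0,1]])
    H=K@np.c_[R,t]@A
    return cv2.warpPerspective(s["color"],H,(w,h),flags=cv2.INTER_CUBIC|cv2.WARP_INVERSE_MAP)
E
python3 - <<'E'
from h import *
for n,z in(("m",.018),("r",.043)):
    im=rect(z)[:,:,::-1].copy()
    cv2.imwrite(f"pics/rect_{n}.png",im)
im=cv2.imread("pics/rect_m.png")
g=cv2.cvtColor(im,cv2.COLOR_BGR2GRAY)
n,l,s,c=cv2.connectedComponentsWithStats((g<100).astype(np.uint8))
for i in range(1,n):
    if s[i,4]>150: 
        p=np.argwhere(l==i)[:,::-1].astype(np.float32);print(s[i],c[i],cv2.minAreaRect(p))
E
```

```text
[ 587    8   40  311 1747] [606.57641671 167.62163709] ((606.48779296875, 163.00140380859375), (312.1956787109375, 8.44543170928955), 83.50420379638672)
[ 343   15  124   44 2968] [410.19440701  37.50438005] ((403.90386962890625, 39.01923751831055), (29.809654235839844, 126.10267639160156), 78.69007110595703)
[257  44  85  24 946] [299.12156448  55.91014799] ((298.62164306640625, 56.22972106933594), (12.16552448272705, 84.66546630859375), 80.53767395019531)
[479  84  45 196 851] [510.4253819 190.9212691] ((510.37005615234375, 182.29974365234375), (42.02108383178711, 192.5344696044922), 10.37074089050293)
[201  96  28 215 711] [214.30661041 205.16596343] ((214.10145568847656, 203.04598999023438), (215.4551239013672, 4.241092205047607), 83.41805267333984)
[369 115  28 155 831] [388.18652226 198.29963899] ((387.7908935546875, 192.8894805908203), (26.640859603881836, 154.39231872558594), 4.13918924331665)
[ 523  365   84   35 2046] [565.971652   385.24682307] ((564.5, 382.0), (34.0, 83.0), 90.0)
```

View pics/rect_r.png

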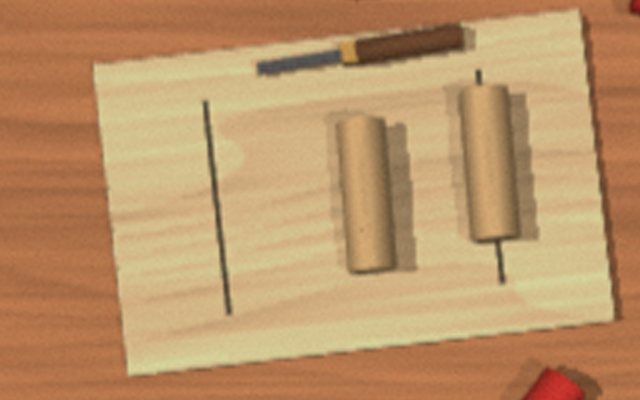

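Rectified view: the mark's centre is about (0.546, 0.126) with yaw 6.6°. The roller is about (0.556, -0.026) with yaw about 3.3°. I'll turn the tool so both fingertips lie along the roller's axis, then move over it.

```bash
M="python3 -m handwheel"
$M '[[1,0,0,0,0,0,1],[1,0,0,0,0,0,1],[1,0,0,0,0,0,1],[1,0,0,0,0,0,1],[1,0,0,0,0,0,1]]' >/dev/null
$M '[[1,0,0,0,0,0,1],[1,0,0,0,0,0,1],[1,0,0,0,0,0,1],[1,0,0,0,0,0,1],[1,0,0,0,0,0,1]]' >/dev/null
$M '[[1,0,0,0,0,0,1],[1,0,0,0,0,0,0.78],[1,0,0,0,0,0,0]]'
$M '[[1,1,-0.47,0,0,0,0],[1,1,-0.47,0,0,0,0],[1,1,-0.47,0,0,0,0],[1,1,-0.47,0,0,0,0],[1,1,-0.47,0,0,0,0]]'
$M '[[1,1,-0.47,0,0,0,0],[1,1,-0.47,0,0,0,0],[1,1,-0.47,0,0,0,0],[1,1,-0.47,0,0,0,0],[1,1,-0.47,0,0,0,0]]' >/dev/null
$M '[[1,1,-0.47,0,0,0,0],[1,1,-0.47,0,0,0,0],[1,1,-0.47,0,0,0,0],[1,1,-0.47,0,0,0,0],[1,1,-0.47,0,0,0,0]]' 
$M '[[1,1,-0.47,0,0,0,0],[1,1,-0.47,0,0,0,0],[1,1,-0.47,0,0,0,0],[1,1,-0.47,0,0,0,0],[1,1,-0.47,0,0,0,0]]' >/dev/null
$M '[[1,1,-0.47,0,0,0,0],[1,1,-0.47,0,0,0,0],[1,1,-0.47,0,0,0,0],[1,1,-0.47,0,0,0,0],[1,1,-0.47,0,0,0,0]]' 
$M '[[1,1,-0.47,0,0,0,0],[1,0.8,-0.47,0,0,0,0],[1,0,0,0,0,0,0],[1,0,0,0,0,0,0]]'
python3 - <<'E'
from h import *
o=get_obs();print(o)
s=snapshot("wrist");cv2.imwrite("pics/w1.png",s["color"][:,:,::-1]);print(s["fx"],s["cx"],s["cy"],s["tool_from_camera"])
E
```

```text
clock: 1.82
tool_pos: [0.1857, 0.6489, 0.4044]
orientation: [180.0, -0.0, -86.6]
force: [0.5, 0.1, 0.2]
opening: 0.0873
gripper_force: 0.0
clock: 2.45
tool_pos: [0.2522, 0.5265, 0.4046]
orientation: [-180.0, -0.0, -86.5]
force: [-0.1, 0.8, 1.0]
opening: 0.0878
gripper_force: 0.0
clock: 3.7
tool_pos: [0.3842, 0.2831, 0.4048]
orientation: [-180.0, 0.0, -86.7]
force: [0.4, 0.7, -0.7]
opening: 0.0879
gripper_force: 0.0
clock: 4.95
tool_pos: [0.5156, 0.0403, 0.4047]
orientation: [-180.0, 0.0, -86.7]
force: [1.1, 0.3, 0.0]
opening: 0.0877
gripper_force: 0.0
clock: 5.45
tool_pos: [0.5412, -0.0019, 0.4045]
orientation: [180.0, 0.0, -86.7]
force: [-0.2, 0.2, -0.2]
opening: 0.0878
gripper_force: 0.0
{'clock': 5.45, 'joint_pos': array([ 2.05548726e+01,  7.96197672e+00, -1.62451569e+01, -1.04290066e-02,
       -6.58100860e+01, -1.72444815e+01]), 'qvel': array([ 0.87356047, -0.22444975, -0.05598049, -0.01560702,  0.00802399,
       -0.14446479]), 'tau': array([-5.18658031e-01, -3.94563425e+01,  2.85402936e+01,  6.82444498e+00,
        1.75748271e-02,  3.27162025e-02]), 'tool_pos': array([ 0.54120247, -0.00186717,  0.40453491]), 'orientation': array([ 1.79980734e+02,  3.97955027e-03, -8.66938845e+01]), 'force': array([-0.24270715,  0.23648633, -0.18519542]), 'moment': array([ 0.08281477, -0.05899101, -0.00469443]), 'gripper_force': 0.0, 'opening': 0.08783116871895218}
352.6898172520546 326.0461305441237 200.6552001148676 [[ 1.10503331e-04 -9.52030927e-01 -3.06001801e-01  8.32128732e-02]
 [ 9.99999993e-01  1.15106630e-04  3.00082618e-06  4.26409219e-04]
 [ 3.23659569e-05 -3.06001799e-01  9.52030933e-01  2.11431148e-02]
 [ 0.00000000e+00  0.00000000e+00  0.00000000e+00  1.00000000e+00]]
```

View pics/w1.png

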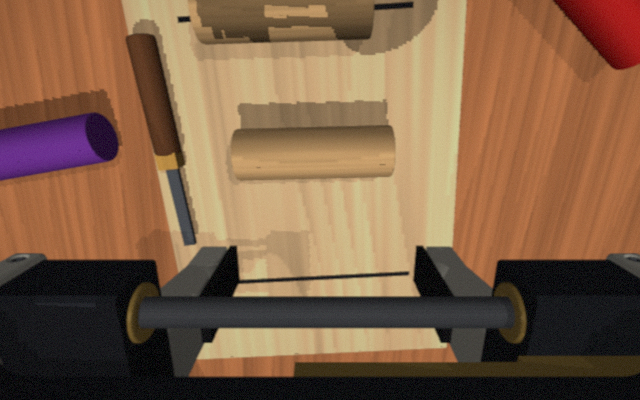

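The wrist view shows the loose roller centred near (313,153), the empty mark from (237,282) to (408,272), and both fingers beyond it.

```bash
cat >> h.py <<'E'
from scipy.spatial.transform import Rotation as Ro
def wpt(s,o,uv,z):
    T=np.eye(4);T[:3,:3]=Ro.from_euler('xyz',o["orientation"],degrees=True).as_matrix();T[:3,3]=o["tool_pos"]
    C=T@np.array(s["tool_from_camera"])
    out=[]
    for u,v in uv:
        d=C[:3,:3]@[(u-s["cx"])/s["fx"],(v-s["cy"])/s["fy"],1]
        out.append(C[:3,3]+d*(z-C[2,3])/d[2])
    return np.array(out)
def yaw(p): d=p[0]-p[1]; return np.degrees(np.arctan2(d[1],d[0]))
E
python3 - <<'E'
from h import *
o=get_obs();s=snapshot("wrist")
r=wpt(s,o,[(233,154.5),(394,151.5)],.043);print("roller",r,r.mean(0),yaw(r),np.linalg.norm(r[0]-r[1]))
m=wpt(s,o,[(237,282),(408,272)],.018);print("mark",m,yaw(m))
E
```

```text
roller [[ 0.63231803 -0.01713462  0.043     ]
 [ 0.47625035 -0.02920613  0.043     ]] [ 0.55428419 -0.02317037  0.043     ] 4.422905877337216 0.15653384419263186
mark [[0.63734554 0.13910941 0.018     ]
 [0.43834103 0.11423847 0.018     ]] 7.123705854118614
```

```bash
M="python3 -m handwheel"
$M '[[1,0.63,-0.24,0.5,0,0,0],[1,0.62,-0.24,0.9,0,0,0],[1,0,0,0.9,0,0,0],[1,0,0,0.9,0,0,0],[1,0,0,0.9,0,0,0]]' >/dev/null
$M '[[1,0,0,0.9,0,0,0],[1,0,0,0.8,0,0,0],[1,0,0,0.3,0,0,0],[1,0,0,0,0,0,0],[1,0,0,0,0,0,0]]'
$M '[[1,0,0,0.08,0,0,0],[1,0,0,0,0,0,0]]'
$M '[[1,0,0,0.04,0,0,0],[1,0,0,0,0,0,0]]'
```

```text
clock: 6.8
tool_pos: [0.5557, -0.0319, 0.2528]
orientation: [-179.9, 0.0, -86.6]
force: [-0.4, -0.7, 0.1]
opening: 0.0878
gripper_force: 0.0
clock: 7.05
tool_pos: [0.5554, -0.0319, 0.2505]
orientation: [-180.0, 0.0, -86.7]
force: [0.0, 0.9, 0.5]
opening: 0.0872
gripper_force: 0.0
clock: 7.3
tool_pos: [0.5554, -0.0319, 0.2492]
orientation: [180.0, 0.0, -86.7]
force: [0.5, -0.0, 0.2]
opening: 0.0875
gripper_force: 0.0
```

```bash
M="python3 -m handwheel"
for i in 1; do
$M '[[1,0,0,0.06,0,0,0],[1,0,0,0,0,0,0]]' | grep -E "tool_pos|force: \["
$M '[[1,0,0,0.04,0,0,0],[1,0,0,0,0,0,0]]'| grep -E "tool_pos|force: \["
$M '[[1,0,0,0.03,0,0,0],[1,0,0,0,0,0,0]]'| grep -E "tool_pos|force: \["
done
```

```text
tool_pos: [0.5553, -0.0319, 0.2475]
force: [-1.7, 0.6, -0.0]
tool_pos: [0.5554, -0.0319, 0.2466]
force: [0.7, 0.9, 0.7]
tool_pos: [0.5554, -0.032, 0.2463]
force: [-1.5, 1.2, 4.0]
```

```bash
M="python3 -m handwheel"
$M '[[1,-0.2,0,0,0,0,0],[1,-0.35,0,0,0,0,0]]' | grep -E "tool_pos|orient|force: \["
$M '[[1,-0.35,0,0,0,0,0],[1,-0.35,0,0,0,0,0],[1,0,0,0,0,0,0]]' | grep -E "tool_pos|force: \["
python3 - <<'E'
from h import *
o=get_obs();s=snapshot("wrist");cv2.imwrite("pics/w2.png",s["color"][:,:,::-1])
cv2.imwrite("pics/t2.png",np.vstack([rect(.043)[:,:,::-1]]))
E
```

```text
tool_pos: [0.5544, -0.0182, 0.2462]
orientation: [180.0, -0.0, -86.7]
force: [-4.3, 0.2, 6.3]
tool_pos: [0.5531, -0.0002, 0.2462]
force: [-4.1, -1.4, 6.3]
```

View pics/w2.png

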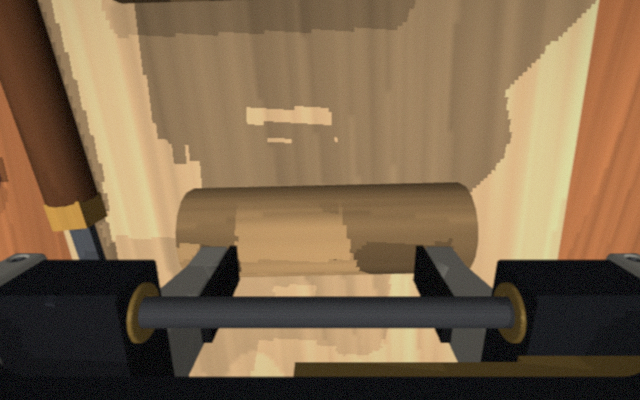

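The roller spans u 178–477 with edges at v≈185 and 273. It has rolled with the fingertips. I'll compute its position from the edges.

```bash
cat >> h.py <<'E'
def bis(s,u,v1,v2):
    a=[np.array([(u-s["cx"])/s["fx"],(v-s["cy"])/s["fy"],1]) for v in(v1,v2)]
    b=sum(x/np.linalg.norm(x) for x in a);return (u,b[1]/b[2]*s["fy"]+s["cy"])
def roll(s,o,L,Rr): # (u,v1,v2) near left and right
    p=wpt(s,o,[bis(s,*L),bis(s,*Rr)],.043);return p,yaw(p)
E
python3 - <<'E'
from h import *
o=get_obs();s=snapshot("wrist")
g=cv2.cvtColor(s["color"],cv2.COLOR_RGB2GRAY).astype(int)
for u in(250,325,400): print(u,[ (v,g[v,u]) for v in list(range(178,194,1))],[(v,g[v,u]) for v in range(262,282)])
print(roll(s,o,(240,187,275.5),(410,184.5,272.5)))
print(wpt(s,o,[(178,225),(477,225)],.043))
E
```

```text
250 [(178, np.int64(136)), (179, np.int64(135)), (180, np.int64(137)), (181, np.int64(136)), (182, np.int64(135)), (183, np.int64(134)), (184, np.int64(139)), (185, np.int64(138)), (186, np.int64(127)), (187, np.int64(87)), (188, np.int64(67)), (189, np.int64(70)), (190, np.int64(75)), (191, np.int64(76)), (192, np.int64(80)), (193, np.int64(88))] [(262, np.int64(144)), (263, np.int64(143)), (264, np.int64(141)), (265, np.int64(147)), (266, np.int64(145)), (267, np.int64(146)), (268, np.int64(143)), (269, np.int64(147)), (270, np.int64(147)), (271, np.int64(145)), (272, np.int64(146)), (273, np.int64(144)), (274, np.int64(149)), (275, np.int64(147)), (276, np.int64(141)), (277, np.int64(157)), (278, np.int64(170)), (279, np.int64(172)), (280, np.int64(171)), (281, np.int64(173))]
325 [(178, np.int64(119)), (179, np.int64(119)), (180, np.int64(118)), (181, np.int64(124)), (182, np.int64(125)), (183, np.int64(126)), (184, np.int64(120)), (185, np.int64(93)), (186, np.int64(67)), (187, np.int64(65)), (188, np.int64(69)), (189, np.int64(69)), (190, np.int64(76)), (191, np.int64(81)), (19
[... 765 characters left out ...]
191, np.int64(87)), (192, np.int64(85)), (193, np.int64(88))] [(262, np.int64(81)), (263, np.int64(83)), (264, np.int64(85)), (265, np.int64(85)), (266, np.int64(85)), (267, np.int64(84)), (268, np.int64(74)), (269, np.int64(76)), (270, np.int64(73)), (271, np.int64(68)), (272, np.int64(68)), (273, np.int64(105)), (274, np.int64(179)), (275, np.int64(203)), (276, np.int64(204)), (277, np.int64(203)), (278, np.int64(202)), (279, np.int64(201)), (280, np.int64(198)), (281, np.int64(203))]
(array([[ 0.60084985, -0.00481289,  0.043     ],
       [ 0.50642902, -0.01196069,  0.043     ]]), np.float64(4.329121724651211))
[[ 0.63510418 -0.0062927   0.043     ]
 [ 0.46955706 -0.01597074  0.043     ]]
```

The roller moved 16 mm as expected, at yaw about 4.3°. I'll lift, step back, align the tool by 1° and repeat the stroke.

```bash
M="python3 -m handwheel"; f='tool_pos|force: \['
$M '[[1,0,0,-0.33,0,0,0],[1,0.64,0,0,0,0,-0.16],[1,0,0,0.32,0,0,0],[1,0,0,0,0,0,0]]' | grep -E "$f"
$M '[[1,-0.2,0,0,0,0,0],[1,-0.36,0,0,0,0,0],[1,-0.36,0,0,0,0,0],[1,-0.36,0,0,0,0,0],[1,0,0,0,0,0,0]]' | grep -E "$f"
$M '[[1,0,0,-0.32,0,0,0],[1,0.64,0,0,0,0,0],[1,0,0,0.32,0,0,0],[1,0,0,0,0,0,0]]' | grep -E "$f"
$M '[[1,-0.2,0,0,0,0,0],[1,-0.36,0,0,0,0,0],[1,-0.36,0,0,0,0,0],[1,-0.36,0,0,0,0,0],[1,0,0,0,0,0,0]]' | grep -E "$f"
cat >> h.py <<'E'
def meas():
    o=get_obs();s=snapshot("wrist");g=cv2.GaussianBlur(cv2.cvtColor(s["color"],cv2.COLOR_RGB2GRAY),(9,1),0).astype(float)
    p=[]
    for u in(250,400):
        c=g[:,u];d=c[2:]-c[:-2]
        p.append((u,160+np.argmin(d[160:215])+1,255+np.argmax(d[255:300])+1))
    print(p);r,y=roll(s,o,*p);print(r.tolist(),y,"tcp",o["tool_pos"])
E
python3 -c "
from h import *
meas()"
```

```text
tool_pos: [0.5549, -0.0165, 0.2463]
force: [-0.2, 0.1, 3.2]
tool_pos: [0.5522, 0.0161, 0.2463]
force: [2.5, 0.5, 3.8]
tool_pos: [0.5533, -0.0016, 0.2461]
force: [-0.3, -1.1, 6.3]
tool_pos: [0.5506, 0.0311, 0.2462]
force: [-1.9, 0.5, 7.4]
[(250, np.int64(188), np.int64(278)), (400, np.int64(187), np.int64(276))]
[[0.5928621757725361, 0.028214221528363122, 0.04300000000000001], [0.5094524223499288, 0.021068962058689862, 0.04300000000000001]] 4.896263904133995 tcp [0.55062264 0.03111826 0.24621045]
```

```bash
M="python3 -m handwheel"; f='tool_pos|force: \['
$M '[[1,0,0,-0.33,0,0,0],[1,0.62,0,0,0,0,-0.04],[1,0,0,0.32,0,0,0],[1,0,0,0,0,0,0]]' | grep -E "$f"
$M '[[1,-0.2,0,0,0,0,0],[1,-0.36,0,0,0,0,0],[1,-0.36,0,0,0,0,0],[1,-0.36,0,0,0,0,0],[1,0,0,0,0,0,0]]' | grep -E "$f"
$M '[[1,0,0,-0.325,0,0,0],[1,0.64,0,0,0,0,0],[1,0,0,0.32,0,0,0],[1,0,0,0,0,0,0]]' | grep -E "$f"
$M '[[1,-0.2,0,0,0,0,0],[1,-0.36,0,0,0,0,0],[1,-0.36,0,0,0,0,0],[1,-0.36,0,0,0,0,0],[1,0,0,0,0,0,0]]' | grep -E "$f"
$M '[[1,0,0,-0.325,0,0,0],[1,0.64,0,0,0,0,0],[1,0,0,0.32,0,0,0],[1,0,0,0,0,0,0]]' | grep -E "$f"
$M '[[1,-0.2,0,0,0,0,0],[1,-0.36,0,0,0,0,0],[1,-0.36,0,0,0,0,0],[1,-0.36,0,0,0,0,0],[1,0,0,0,0,0,0]]' | grep -E "$f"
python3 -c "
from h import *
meas();s=snapshot('wrist');cv2.imwrite('pics/w3.png',s['color'][:,:,::-1])"
```

```text
tool_pos: [0.5522, 0.0151, 0.2462]
force: [0.8, -1.2, 3.9]
tool_pos: [0.5494, 0.0485, 0.2463]
force: [-0.2, 0.1, 3.1]
tool_pos: [0.5509, 0.031, 0.2462]
force: [-0.2, 0.2, 2.0]
tool_pos: [0.5481, 0.0644, 0.2464]
force: [1.3, -0.0, -0.1]
tool_pos: [0.5495, 0.047, 0.2462]
force: [0.1, -0.4, 0.9]
tool_pos: [0.5469, 0.0804, 0.2467]
force: [-0.1, 0.2, 0.4]
[(250, np.int64(183), np.int64(273)), (400, np.int64(183), np.int64(291))]
[[0.5894605644389925, 0.07508245928729226, 0.04299999999999998], [0.5053855658727376, 0.0735097203351067, 0.04299999999999998]] 1.071671687604347 tcp [0.54692212 0.08042664 0.2466721 ]
```

View pics/w3.png

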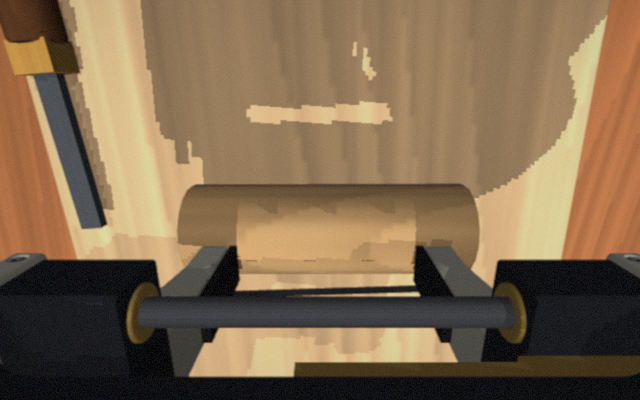

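Roller edges lie at v≈184 and 272.5, level with the tool. The mark runs from about (237,296) to (420,288), just beyond. I'll work out what remains.

```bash
python3 -c "
from h import *
o=get_obs();s=snapshot('wrist');print(o['tool_pos'],o['orientation'])
r,y=roll(s,o,(250,184,273),(400,184,272.5));print(r,y)
e=wpt(s,o,[(178,225),(479,225)],.043);print('ends',e,e.mean(0))
m=wpt(s,o,[(237,296),(420,288)],.018);print('mark',m,yaw(m))
"
```

```text
[0.54690491 0.07973397 0.24661904] [ 1.79990964e+02 -3.53571852e-03 -8.54187428e+01]
[[0.58938044 0.07460746 0.043     ]
 [0.50606073 0.06778076 0.043     ]] 4.683997220720608
ends [[0.62929125 0.07595445 0.043     ]
 [0.46253453 0.0625838  0.043     ]] [0.54591289 0.06926912 0.043     ]
mark [[0.60241026 0.13558557 0.018     ]
 [0.47996608 0.11957448 0.018     ]] 7.449864042437132
```

```bash
M="python3 -m handwheel"; f='tool_pos|force: \['
$M '[[1,0,0,-0.32,0,0,0],[1,0.66,0,0,0,0,0],[1,0,0,0.345,0,0,0],[1,0,0,0,0,0,0]]' | grep -E "$f"
$M '[[1,-0.2,0,0,0,0,0],[1,-0.36,0,0,0,0,0],[1,-0.36,0,0,0,0,0],[1,-0.36,0,0,0,0,0],[1,0,0,0,0,0,0]]' | grep -E "$f"
$M '[[1,0,0,-0.32,0,0,0],[1,0.64,0,0,0,0,0],[1,0,0,0.325,0,0,0],[1,0,0,0,0,0,0]]' | grep -E "$f"
$M '[[1,-0.2,0,0,0,0,-0.1],[1,-0.36,0,0,0,0,-0.15],[1,-0.36,0,0,0,0,-0.15],[1,-0.36,0,0,0,0,-0.1],[1,0,0,0,0,0,0]]' | grep -E "$f|ori"
python3 -c "
from h import *
meas();o=get_obs();print(o['orientation'])"
```

```text
tool_pos: [0.5486, 0.0624, 0.2462]
force: [-0.9, -0.4, 4.7]
tool_pos: [0.5459, 0.0952, 0.2462]
force: [-1.3, -0.0, 6.5]
tool_pos: [0.5472, 0.0783, 0.246]
force: [-2.8, -0.1, 7.4]
tool_pos: [0.5441, 0.1111, 0.2462]
orientation: [-179.9, 0.0, -82.4]
force: [-0.4, -0.1, 7.8]
[(250, np.int64(183), np.int64(274)), (400, np.int64(188), np.int64(278))]
[[0.5870233447964046, 0.10814259338834076, 0.04300000000000001], [0.5038145711908573, 0.09973184408665431, 0.04300000000000001]] 5.771857744762473 tcp [0.54414667 0.11112887 0.24621093]
[-1.79940196e+02  3.46413006e-03 -8.24416160e+01]
```

```bash
M="python3 -m handwheel"; f='tool_pos|force: \['
$M '[[1,0,0,-0.33,0,0,0],[1,0.52,0,0,0,0,0.2],[1,0,0,0.32,0,0,0],[1,0,0,0,0,0,0]]' | grep -E "$f"
$M '[[1,-0.2,0,0,0,0,-0.1],[1,-0.32,0,0,0,0,-0.1],[1,-0.32,0,0,0,0,-0.1],[1,-0.12,0,0,0,0,-0.1],[1,0,0,0,0,0,0]]' | grep -E "$f|ori"
python3 -c "
from h import *
meas();cv2.imwrite('pics/t4.png',cv2.resize(rect(.043)[50:350,100:500,::-1],None,fx=1.5,fy=1.5))"
```

```text
tool_pos: [0.5456, 0.0973, 0.2462]
force: [-1.8, -0.5, 7.5]
tool_pos: [0.5428, 0.1218, 0.2462]
orientation: [-180.0, 0.0, -81.2]
force: [1.0, -0.1, 5.8]
[(250, np.int64(187), np.int64(277)), (400, np.int64(191), np.int64(280))]
[[0.5855022437670792, 0.12177068382318257, 0.04300000000000001], [0.5023362435943711, 0.11105042871549728, 0.04300000000000001]] 7.345032364598171 tcp [0.54280923 0.1218116  0.24621978]
```

```bash
M="python3 -m handwheel"
$M '[[1,0,0,-0.4,0,0,0],[1,0,0,-1,0,0,0],[1,0,0,-1,0,0,0],[1,0,0,-1,0,0,0],[1,1,0,-1,0,0,0]]' >/dev/null
$M '[[1,1,0,-1,0,0,0],[1,1,0,-0.8,0,0,0],[1,1,0,0,0,0,0],[1,0,0,0,0,0,0],[1,0,0,0,0,0,0]]'
python3 -c "
from h import *
s=snapshot('wrist');cv2.imwrite('pics/w5.png',s['color'][:,:,::-1])"
```

```text
clock: 19.42
tool_pos: [0.5575, 0.0229, 0.4009]
orientation: [180.0, 0.0, -81.3]
force: [-0.5, -0.0, 0.2]
opening: 0.0878
gripper_force: 0.0
```

View pics/w5.png

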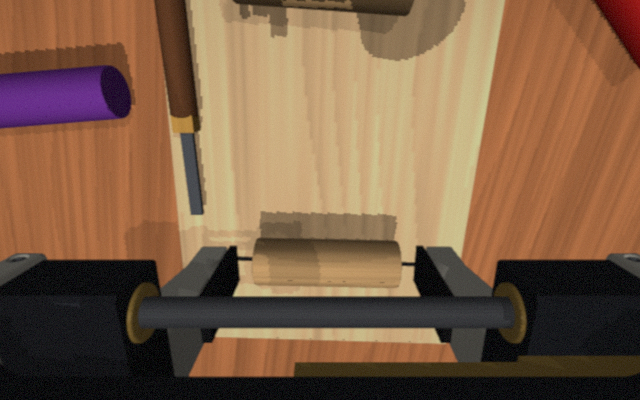

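The roller spans u 253–400 with edges at v≈238–241 and 284–287. The mark's ends emerge at (245,259) and (408,264).

```bash
python3 -c "
from h import *
o=get_obs();s=snapshot('wrist')
g=cv2.cvtColor(s['color'],cv2.COLOR_RGB2GRAY).astype(float)
for u in (240,244,248,404,408,412):print(u,250+np.argmin(g[250:275,u]),np.round(((190-g[250:275,u]).clip(0)**2@np.arange(250,275))/((190-g[250:275,u]).clip(0)**2).sum(),1))
d=[]
for u in (270,385):
  c=g[:,u-3:u+4].mean(1);k=c[2:]-c[:-2];d.append((u,225+np.argmin(k[225:250])+1,275+np.argmax(k[275:300])+1))
print(d)
print(roll(s,o,*d));m=wpt(s,o,[(244,259),(408,264)],.018);print(m,yaw(m))
e=wpt(s,o,[(253,262),(400,264)],.043);print(e,e.mean(0))
"
```

```text
240 258 258.3
244 258 258.4
248 258 258.5
404 264 263.4
408 264 263.5
412 264 263.8
[(270, np.int64(237), np.int64(285)), (385, np.int64(240), np.int64(288))]
(array([[0.60169262, 0.12309161, 0.043     ],
       [0.48038765, 0.10803714, 0.043     ]]), np.float64(7.074484634230281))
[[0.63351728 0.1389178  0.018     ]
 [0.44767811 0.11679361 0.018     ]] 6.789119843283901
[[0.61938001 0.12731698 0.043     ]
 [0.4645382  0.10593381 0.043     ]] [0.54195911 0.11662539 0.043     ]
```

About 12.5 mm remain and the yaw is now matched. One more stroke.

```bash
M="python3 -m handwheel"; f='tool_pos|ori|force: \['
$M '[[1,0,0,0,0,0,0.28],[1,-0.88,0.03,0,0,0,0],[1,-0.88,0.03,0,0,0,0],[1,-0.88,0.03,0.5,0,0,0],[1,-0.87,0.04,1,0,0,0]]' >/dev/null
$M '[[1,0,0,1,0,0,0],[1,0,0,1,0,0,0],[1,0,0,1,0,0,0],[1,0,0,1,0,0,0],[1,0,0,0.3,0,0,0]]'  >/dev/null
$M '[[1,0,0,0.1,0,0,0],[1,0,0,0,0,0,0],[1,0,0,0,0,0,0]]' | grep -E "$f"
```

```text
tool_pos: [0.544, 0.1098, 0.2546]
orientation: [-179.9, 0.0, -82.9]
force: [-0.3, -0.1, 0.8]
```

```bash
M="python3 -m handwheel"; f='tool_pos|ori|force: \['
$M '[[1,0,0,0.3,0,0,0],[1,0,0,0.035,0,0,0],[1,0,0,0,0,0,0]]' | grep -E "$f"
$M '[[1,-0.2,0,0,0,0,0],[1,-0.35,0,0,0,0,0],[1,-0.35,0,0,0,0,0],[1,-0.1,0,0,0,0,0],[1,0,0,0,0,0,0]]' | grep -E "$f"
$M '[[1,0,0,-0.4,0,0,0],[1,0,0,-1,0,0,0],[1,0,0,-1,0,0,0],[1,1,0,-1,0,0,0],[1,1,0,-1,0,0,0]]' >/dev/null
$M '[[1,1,0,-1,0,0,0],[1,1,0,-0.8,0,0,0],[1,1,0,0,0,0,0],[1,1,0,0,0,0,0],[1,1,0,0,0,0,0]]' >/dev/null
$M '[[1,1,0,0,0,0,0],[1,1,0,0,0,0,0],[1,0,0,0,0,0,0],[1,0,0,0,0,0,0]]'
python3 -c "
from h import *
s=snapshot('wrist');cv2.imwrite('pics/w6.png',s['color'][:,:,::-1])
cv2.imwrite('pics/t6.png',cv2.resize(rect(.018)[50:350,100:500,::-1],None,fx=2,fy=2))"
```

```text
tool_pos: [0.5441, 0.1097, 0.2462]
orientation: [-179.9, 0.0, -82.9]
force: [-1.5, -0.2, 8.6]
tool_pos: [0.5409, 0.1347, 0.2462]
orientation: [-179.9, 0.0, -82.9]
force: [-1.4, -0.2, 7.7]
clock: 23.9
tool_pos: [0.5681, -0.0888, 0.4003]
orientation: [180.0, 0.0, -83.0]
force: [0.6, 0.4, 0.3]
opening: 0.0873
gripper_force: 0.0
```

View pics/w6.png

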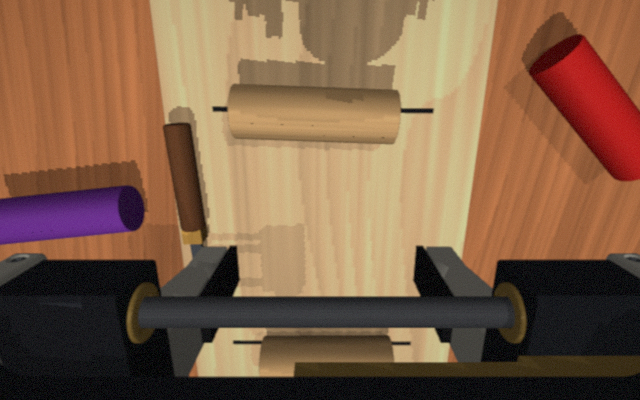

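This shows the set roller at the top of the image and the loose roller at the bottom, partly hidden. I'll move so the target mark is in the clear.

```bash
M="python3 -m handwheel"
$M '[[1,-1,0,0,0,0,0],[1,-1,0,0,0,0,0],[1,-1,0,0,0,0,0],[1,-1,0,0,0,0,0],[1,-1,0,0,0,0,0]]' >/dev/null
$M '[[1,-1,0,0,0,0,0],[1,-1,0,0,0,0,0],[1,-1,0,0,0,0,0],[1,-1,0,0,0,0,0],[1,-1,0,0,0,0,0]]' >/dev/null
$M '[[1,-1,0,0,0,0,0],[1,0,0,0,0,0,0],[1,0,0,0,0,0,0]]'
python3 -c "
from h import *
s=snapshot('wrist');cv2.imwrite('pics/w7.png',s['color'][:,:,::-1])"
```

```text
clock: 25.62
tool_pos: [0.5342, 0.1842, 0.4003]
orientation: [180.0, -0.0, -82.9]
force: [-0.0, 0.2, 0.6]
opening: 0.0875
gripper_force: 0.0
```

View pics/w7.png

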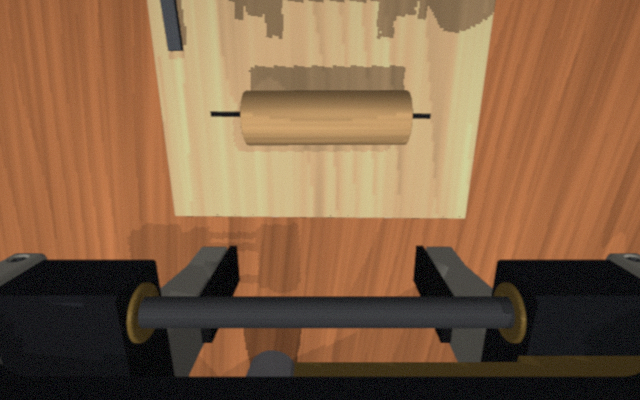

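The mark runs from (211,114) to (430,117). The roller spans u 242–412 with edges at v≈90 and 144.

```bash
python3 -c "
from h import *
o=get_obs();s=snapshot('wrist')
g=cv2.cvtColor(s['color'],cv2.COLOR_RGB2GRAY).astype(float)
d=[]
for u in (262,392):
  c=g[:,u-3:u+4].mean(1);k=c[2:]-c[:-2];d.append((u,80+np.argmin(k[80:105])+1,135+np.argmax(k[135:155])+1))
mk=[]
for u in (214,220,230,418,424,427):
  w=(160-g[105:126,u]).clip(0)**2;mk.append((u,w@np.arange(105,126)/w.sum()))
print(d,mk)
P=np.polyfit(*np.array(mk).T,1)
m=wpt(s,o,[(211,np.polyval(P,211)),(430,np.polyval(P,430))],.018)
r,y=roll(s,o,*d);e=wpt(s,o,[(242,117),(412,117)],.043)
a=(m[0]-m[1])/np.linalg.norm(m[0]-m[1]);n=np.array([-a[1],a[0],0]);c=m.mean(0)
print('mark',c,np.linalg.norm(m[0]-m[1]),yaw(m),'roller yaw',y,'across',(r-c)@n,'along ends',(e-c)@a)
"
```

```text
[(262, np.int64(91), np.int64(145)), (392, np.int64(90), np.int64(145))] [(214, np.float64(114.06556900162904)), (220, np.float64(114.08842838196287)), (230, np.float64(114.27329697665519)), (418, np.float64(115.96168386297978)), (424, np.float64(116.04096731088876)), (427, np.float64(116.12551082718775))]
mark [0.54623942 0.12808681 0.018     ] 0.21853240154285586 6.5666217039774075 roller yaw 7.300922580346517 across [0.00172841 0.0001769 ] along ends [ 0.07275286 -0.08539385]
```

Across is about 1 mm off and yaw about 0.7°, which is good. Along the mark the roller is 6 mm short. I'll make one light drag along its axis with a small twist to centre it better.

```bash
M="python3 -m handwheel"; f='tool_pos|ori|force: \['
$M '[[1,0.75,0.05,0.5,0,0,0],[1,0.75,0,1,0,0,0],[1,0.74,0,1,0,0,0],[1,0,0,1,0,0,0],[1,0,0,1,0,0,0]]' >/dev/null
$M '[[1,0,0,1,0,0,0],[1,0,0,0.33,0,0,0],[1,0,0,0,0,0,0],[1,0,0,0,0,0,0]]' | grep -E "$f"
$M '[[1,0,0,0.3,0,0,0],[1,0,0,0.02,0,0,0],[1,0,0,0,0,0,0]]' | grep -E "$f"
```

```text
tool_pos: [0.5405, 0.1282, 0.2555]
orientation: [-179.9, 0.0, -82.9]
force: [0.4, 0.1, -0.3]
tool_pos: [0.5401, 0.1284, 0.2466]
orientation: [-180.0, -0.0, -82.9]
force: [-0.5, 0.7, -0.5]
```

```bash
M="python3 -m handwheel"; f='tool_pos|ori|force: \['
$M '[[1,0,0,0.035,0,0,0],[1,0,0,0,0,0,0]]' | grep -E "$f"
$M '[[1,0,-0.08,0,0,0,0.04],[1,0,-0.08,0,0,0,0.04],[1,0,-0.08,0,0,0,0.04],[1,0,-0.06,0,0,0,0.04],[1,0,0,0,0,0,0]]' | grep -E "$f"
$M '[[1,0,0,-0.4,0,0,0],[1,0,0,-1,0,0,0],[1,-0.4,0,-1,0,0,0],[1,-0.9,0,-1,0,0,0],[1,-0.9,0,-1,0,0,0]]' >/dev/null
$M '[[1,0,0,-1,0,0,0],[1,0,0,-0.8,0,0,0],[1,0,0,0,0,0,0],[1,0,0,0,0,0,0]]'
python3 -c "
from h import *
s=snapshot('wrist');cv2.imwrite('pics/w8.png',s['color'][:,:,::-1])"
```

```text
tool_pos: [0.5402, 0.1284, 0.2463]
orientation: [-180.0, -0.0, -82.9]
force: [-1.7, -0.4, 5.6]
tool_pos: [0.5469, 0.1289, 0.2462]
orientation: [179.9, -0.0, -83.9]
force: [-4.9, -0.2, 8.6]
clock: 29.22
tool_pos: [0.5415, 0.1838, 0.4003]
orientation: [180.0, 0.0, -83.9]
force: [-0.3, -0.4, -0.4]
opening: 0.0877
gripper_force: 0.0
```

View pics/w8.png

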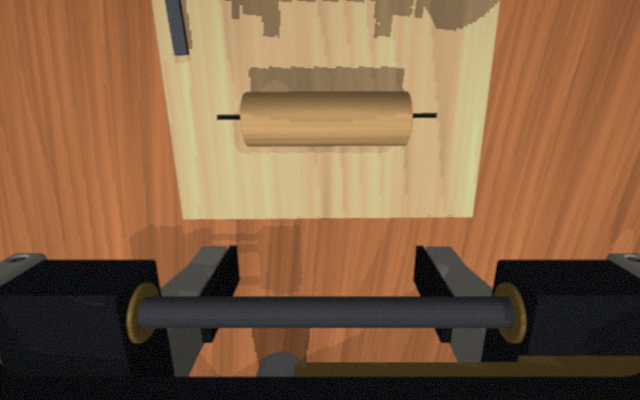

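The mark now shows at both ends, u 217–241 and 411–437, and the roller sits centred and straight along it.

```bash
python3 -c "
from h import *
o=get_obs();s=snapshot('wrist')
g=cv2.cvtColor(s['color'],cv2.COLOR_RGB2GRAY).astype(float)
d=[]
for u in (262,392):
  c=g[:,u-3:u+4].mean(1);k=c[2:]-c[:-2];d.append((u,80+np.argmin(k[80:105])+1,135+np.argmax(k[135:155])+1))
m=wpt(s,o,[(217,117),(437,115.5)],.018);r,y=roll(s,o,*d)
a=(m[0]-m[1])/np.linalg.norm(m[0]-m[1]);n=np.array([-a[1],a[0],0]);c=m.mean(0)
print(d,c,yaw(m),y,(r-c)@n)
print(close_job())"
```

```text
[(262, np.int64(92), np.int64(146)), (392, np.int64(91), np.int64(146))] [0.545665   0.12803442 0.018     ] 6.474387001367378 6.30061031902828 [0.00059312 0.00096019]
the job is handed in; nothing more can be done
None
```

The loose roller now rests centred on the empty mark, about 1 mm off across it and within about 0.2° of straight, with both ends of the mark showing. I handed the job in at about 29 s of the 64 s allowed, with the robot clear of everything.

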